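Complete the fitted order tray and put right the mis-packed carton

TASK

Pack this order's four cartons into the foam-lined tray, each standing upright and fully down in the pocket that fits it closely; the smallest one has been put in the slender carton's pocket by mistake, so move it to its own before that pocket can be filled. Do not tip any carton over, and leave the long carton, which fits no pocket, and the label roll where they are.

Things in the scene. Friction and masses are not known exactly. Their poses are not given: they have to be found in the camera images.
- carton_s_centre (a point): Centre of the smallest carton, brown corrugated card with a white label, standing on end: 42 mm wide (the side to grip), 70 mm long, 90 mm tall as it stands; this point is 45 mm above its underside. Axes: x across the narrow width, y along the length, z up. Loose, under 0.4 kg. Hold it by its top 40 mm: gripped at half height its top would meet the gripper's body. It starts wrongly put, standing loosely in pocket_m.
- carton_m_centre (a point): Centre of the slender carton, pale grey-white card, standing on end, taller than it is long: 52 mm wide (the side to grip), 86 mm long, 117 mm tall as it stands; this point is 58 mm above its underside. Axes: x across the narrow width, y along the length, z up. Loose, under 0.4 kg. Hold it by its top 40 mm: gripped at half height its top would meet the gripper's body. It starts on the bench.
- carton_l_centre (a point): Centre of the middling carton, brown card with a white label, about as tall as it is long: 68 mm wide (the side to grip), 107 mm long, 96 mm tall as it stands; this point is 48 mm above its underside. Axes: x across the narrow width, y along the length, z up. Loose, under 0.4 kg. Hold it by its top 40 mm: gripped at half height its top would meet the gripper's body. It starts on the bench.
- carton_xl_centre (a point): Centre of the biggest of the four that belong, brown card, tall: 69 mm wide (the side to grip), 128 mm long, 118 mm tall as it stands; this point is 59 mm above its underside. Axes: x across the narrow width, y along the length, z up. Loose, under 0.4 kg. Hold it by its top 40 mm: gripped at half height its top would meet the gripper's body. It starts on the bench.
- pocket_s (a point): Centre of the floor of the rectangular pocket that closely fits carton_s: 54 mm wide (x) by 82 mm long (y), 20 mm deep, mouth flared 4 mm; z up. Its floor is 11 mm above the bench. Cut in a grey foam insert 104 x 150 mm with a black base, one of four in the low black tray (224 x 316 mm, fixed; nothing of it stands over 31 mm). Which insert lies in which corner varies; all run the same way.
- pocket_m (a point): Centre of the floor of the rectangular pocket that closely fits carton_m: 64 mm wide (x) by 98 mm long (y), 20 mm deep, mouth flared 4 mm; z up. Its floor is 11 mm above the bench. Cut in a grey foam insert 104 x 150 mm with a black base, one of four in the low black tray (224 x 316 mm, fixed; nothing of it stands over 31 mm). Which insert lies in which corner varies; all run the same way.
- pocket_l (a point): Centre of the floor of the rectangular pocket that closely fits carton_l: 80 mm wide (x) by 119 mm long (y), 20 mm deep, mouth flared 4 mm; z up. Its floor is 11 mm above the bench. Cut in a grey foam insert 104 x 150 mm with a black base, one of four in the low black tray (224 x 316 mm, fixed; nothing of it stands over 31 mm). Which insert lies in which corner varies; all run the same way.
- pocket_xl (a point): Centre of the floor of the rectangular pocket that closely fits carton_xl: 81 mm wide (x) by 140 mm long (y), 20 mm deep, mouth flared 4 mm; z up. Its floor is 11 mm above the bench. Cut in a grey foam insert 104 x 150 mm with a black base, one of four in the low black tray (224 x 316 mm, fixed; nothing of it stands over 31 mm). Which insert lies in which corner varies; all run the same way.
- carton_long_centre (a point): Centre of a look-alike that fits no pocket: brown carton 68 mm wide (x), 162 mm long (y), 91 mm tall (z up), standing on the parcel scale at the left (pan 50 mm high; the scale's display, on its side nearest the tray, reaches 200 mm above the bench); point 45 mm above its underside. Not part of this order; stays where it is.
- label_roll_centre (a point): Centre of a white label roll standing on end, 62 mm across, 60 mm tall, point 30 mm above its underside, near the front edge of the bench. A bystander; stays where it is. (Round the work: a label printer 170 mm tall stands behind the loose cartons; a monitor hangs to the right of the tray, its lower edge 440 mm above the bench.)

How it is judged:
At the end, for the whole second after the job is handed in: Each of the four cartons is upright (within 0.08 rad) in its own pocket: centres within 12 mm in plan, underside within 6 mm of the pocket floor, lengthwise within 0.3 rad, released and at rest; the long carton and the label roll within 20 mm of where they stood (horizontal distance between carton_s_centre and pocket_s below 0.012 m and z of carton_s_centre in the frame of pocket_s below 0.051 m and angle between each of carton_s_centre, carton_m_centre, carton_l_centre, carton_xl_centre's own z axis and vertical below 0.08 rad and angle between the y axis of carton_s_centre and the y axis of pocket_s, either way round below 0.3 rad and linear speed of each of carton_s, carton_m, carton_l, carton_xl below 0.02 m/s and horizontal distance between carton_m_centre and pocket_m below 0.012 m and z of carton_m_centre in the frame of pocket_m below 0.0645 m and angle between the y axis of carton_m_centre and the y axis of pocket_m, either way round below 0.3 rad and horizontal distance between carton_l_centre and pocket_l below 0.012 m and z of carton_l_centre in the frame of pocket_l below 0.054 m and angle between the y axis of carton_l_centre and the y axis of pocket_l, either way round below 0.3 rad and horizontal distance between carton_xl_centre and pocket_xl below 0.012 m and z of carton_xl_centre in the frame of pocket_xl below 0.065 m and angle between the y axis of carton_xl_centre and the y axis of pocket_xl, either way round below 0.3 rad and distance of each of carton_long_centre, label_roll_centre from where it was at the start of the episode below 0.02 m); the robot touches nothing.
It fails at once if the long look-alike carton is shifted by more than 20 mm (distance of carton_long_centre from where it was at the start of the episode above 0.02 m).
It fails at once if the label roll is shifted by more than 20 mm (distance of label_roll_centre from where it was at the start of the episode above 0.02 m).
It fails at once if one of the order's cartons is tipped or knocked over (leans more than 35 degrees) (angle between any of carton_s_centre, carton_m_centre, carton_l_centre, carton_xl_centre's own z axis and vertical above 0.61 rad).
It also fails if it takes over 120 s, if anything falls off the work surface, if the arm or the gripper's body presses on something with over 40 N, if the wrist force passes 120 N, or if a joint passes its speed limit or range.

ROBOT

A 6-joint arm with a two-finger parallel gripper is mounted at the origin on a cart in front of the work surface, level with it; the furniture and walls round the work are solid. World frame = base frame: x ahead of the robot, y to its left, z up, the work surface at z = 0. Lengths are in m, angles in rad, forces in N, time in s.
With the tool pointing down it reaches from about 0.35 to 0.975 m from the base axis. Payload 4.9 kg.
Tool frame: the origin (TCP) lies on the mounting face of the last link; the fingertips stand 173 mm ahead of it and the grasp point (between the pads) lies ctrl.pinch_z ahead of it (ctrl.pinch_z is the distance from the TCP to the grasp point, in m); z points along the fingers, y is the line along which they close (so a half turn about z gives the same grasp; the last joint's range is limited). The gripper opens to 85 mm and grips with 20 to 120 N. Pads are 22 mm wide; open, the fingers measure 114 mm over their backs; the gripper's body (76 mm by 85 mm) begins 54 mm behind the grasp point. The pads swing forward as they close: fully open they stand 13 mm farther back than shut.
Start: joints at [1.118, 0.053, 1.613, -0, 1.476, -0.119], TCP at [0.205, 0.59, 0.405] pointing down, gripper open.
Joint ranges: [-3.01, 3.01], [-1.01, 2.22], [0.06, 2.58], [-1.02, 4.17], [0.09, 2.62], [-3.14, 3.14]. Speed limits (rad/s): [2.57, 2.57, 3.14, 3.14, 3.14, 3.14].

INTERFACE

Orientations are given as a rotation vector (axis times angle).
In Python, from station import telemetry, eyes, ctrl gives the robot as it stands.
- The arm moves only by the tool apply_moves, never from a script. Its argument "plan" is a list of rows, each a list of 5 numbers: the finger opening in m, from 0 to 0.0854, then the shift along the tool's x, y, z in m, then the turn about the tool's z in rad. In form: [[jaw, x, y, z, roll], ...]. A call has 1 to 12 rows; each row is the pose to reach, as a shift and turn from the pose commanded when the call began, along the tool's axes at that moment; what a row does not reach only later rows make up. A row lasts 1/12 s, in which the tool goes at most 41.7 mm and 7.16 degrees, less where a joint would pass 70% of its speed; a pose out of reach is approached as far as the arm can. A call with a gripper value outside its range is refused whole. The fingers move at their own pace and stop on an object; "newtons" is the grip in N (left out, the last holds). Time passes only in rows, so rows that repeat a pose let the fingers close. It gives the time, the measured TCP pose, the force, the opening and the grip force at its end, in the units of the state.
- telemetry.get_obs(): the state, without advancing time (a new reading comes with each control period).
- eyes.get_image(name): name is "scene" or "top" or "wrist"; returns a dict with "img" (480x640x3 uint8, blue, green, red), "range_z" (480x640 float32, m along the optical axis (not along the pixel's ray), 0 where there is no reading), "K" (3x3 intrinsics, pixels), "pose" (4x4, takes a point from camera to world coordinates); the wrist camera has in their place "hand_eye" (4x4, takes a point from camera to tool coordinates, whose origin is the TCP and whose axes are the flange's). Camera axes: x right, y down, z forward; pixel columns grow to the right and rows downward; lengths in m; the calibration is good to about 2 mm. A picture is of the moment at which its call begins: read the wrist's pose just before it.
- ctrl.finish_job(): hands the job in; it is judged then, once.
Trained networks look in a picture, given as the dict that the camera call returned (one of the last four; its "shot" number tells which), for a name from the list of things; names that differ only in an ending like _2 or _b are one class to them, and where a whole thing is asked for, a point or a joint stands for the part that bears it (a point fixed in the world has none). Each returns a list of dicts, best first, with "confidence" (0 to 1); they miss things now and then, are a little off and sometimes report something else, mostly with a low value. They report only what shows in the picture. A call takes as long as a camera call.
- eyes.search_frame(thing, picture): "box" ([left, top, right, bottom] in pixels, round what is visible of it).
- eyes.outline_of(thing, picture): "region" (480x640 bool, what is visible of it) and "box" ([left, top, right, bottom] in pixels, round what is visible of it).
- eyes.tip_of(thing, picture): "point" ([column, row] in pixels: a listed point, or the origin of a listed thing).
The state is a dict: "t": time; "q": joint angles; "dq": joint speeds; "effort": joint torques, N m; "tool_pos": TCP position; "tool_rot": TCP orientation; "contact_force": force on the tool from outside, world axes, zero at the start; "wrist_torque": the same for the moment, N m; "opening": finger opening in m; "grip_force": force on a finger pad.
Only numpy, scipy, OpenCV 4.12 (cv2) and the standard library are available. Lean on these libraries where they do the work, as an engineer would, in place of code of your own. Each camera call takes 0.05 s, during which the arm holds its last target. There are 200 camera calls.

## Working session

There is one attempt and no reset: what is moved stays moved. The work goes in short steps, Python scripts to look and compute and a tool call to move; the robot and the scene stay as the last step left them, time stands still between calls to the robot, and variables do not carry over. Pictures are saved under pics/ and viewed, at most 14 in all, crops included, and the job is handed in when it is done.

Besides the shell and the picture viewer there is one more tool, called after "Call:" as name(argument=value, ...) on one line, values as JSON. apply_moves: Moves the arm, as the interface text tells. Its arguments: {"type":"object","properties":{"plan":{"type":"array","items":{"type":"array","items":{"type":"number"}}},"newtons":{"type":"number"}},"required":["plan"]}

```bash
mkdir -p pics; ls; python3 - <<'E'
from station import telemetry, eyes, ctrl
import cv2,numpy as np
o=telemetry.get_obs(); print(o, ctrl.pinch_z)
a=eyes.get_image("top"); b=eyes.get_image("scene")
for n,p in (("top",a),("scene",b)):
    cv2.imwrite(f"pics/{n}0.png",p["img"]); print(n,p["K"].tolist(),np.round(p["pose"],4).tolist())
    np.savez(f"{n}0.npz",img=p["img"],z=p["range_z"],K=p["K"],pose=p["pose"])
for n in ["carton_s_centre","carton_m_centre","carton_l_centre","carton_xl_centre","pocket_s","pocket_m","pocket_l","pocket_xl","carton_long_centre","label_roll_centre"]:
    for p,l in ((a,"top"),(b,"scene")):
        print(n,l,[(np.round(r["point"]).tolist(),round(r["confidence"],2)) for r in eyes.tip_of(n,p)[:3]])
E
```

```text
pics
{'t': 0.0, 'q': array([ 1.11801289e+00,  5.33824173e-02,  1.61432209e+00,  1.19616934e-05,
        1.47600598e+00, -1.19008168e-01]), 'dq': array([-0.0003878 ,  0.00105815,  0.00019767, -0.00090967,  0.00152067,
        0.00046079]), 'effort': array([-1.57846298e-03, -3.93694746e+01, -3.70169842e+01, -3.12824031e-04,
        7.54898036e-03, -2.77726642e-08]), 'tool_pos': array([0.20464096, 0.59026   , 0.40343002]), 'tool_rot': array([-0.52176302, -3.09734297,  0.00318576]), 'contact_force': array([-0.7954545 ,  0.56363588, -0.09627498]), 'wrist_torque': array([-0.01282882, -0.00204014, -0.01680187]), 'grip_force': 0.0, 'opening': 0.08536001789139022} 0.1547
top [[595.7520882802169, 0.0, 311.84091815584515], [0.0, 595.7520882802169, 244.86807459771595], [0.0, 0.0, 1.0]] [[-0.0119, -0.9849, 0.1725, 0.2579], [-0.9999, 0.0114, -0.0036, 0.1732], [0.0015, -0.1725, -0.985, 1.4964], [0.0, 0.0, 0.0, 1.0]]
scene [[553.0978126677345, 0.0, 316.12267773595136], [0.0, 553.0978126677345, 231.7231975444228], [0.0, 0.0, 1.0]] [[0.7664, -0.4581, 0.4504, -0.1389], [-0.6422, -0.5645, 0.5186, -0.550
[... 569 characters left out ...]
_s scene [([404.0, 338.0], 0.92), ([446.0, 300.0], 0.81), ([412.0, 275.0], 0.73)]
pocket_m top [([400.0, 214.0], 0.93), ([442.0, 208.0], 0.92), ([444.0, 266.0], 0.6)]
pocket_m scene [([404.0, 338.0], 0.92), ([446.0, 300.0], 0.81), ([412.0, 275.0], 0.73)]
pocket_l top [([400.0, 214.0], 0.93), ([442.0, 208.0], 0.92), ([444.0, 266.0], 0.6)]
pocket_l scene [([404.0, 338.0], 0.92), ([446.0, 300.0], 0.81), ([412.0, 275.0], 0.73)]
pocket_xl top [([172.0, 244.0], 0.52)]
pocket_xl scene [([368.0, 311.0], 0.62)]
carton_long_centre top [([173.0, 244.0], 0.74)]
carton_long_centre scene [([244.0, 157.0], 0.82)]
label_roll_centre top [([251.0, 306.0], 0.6)]
label_roll_centre scene [([246.0, 231.0], 0.73)]
```

View pics/top0.png

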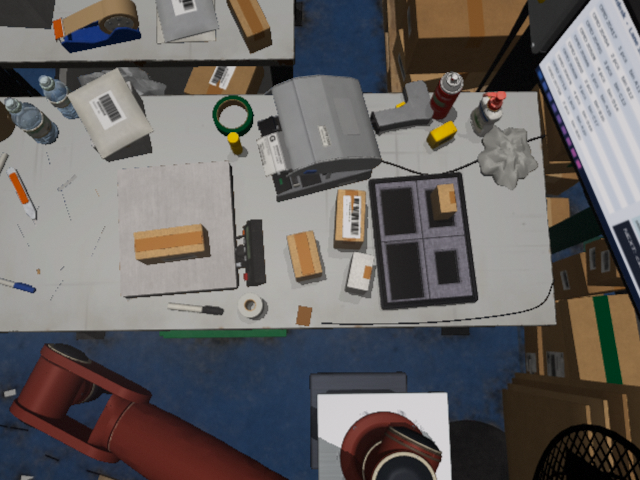

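View pics/scene0.png

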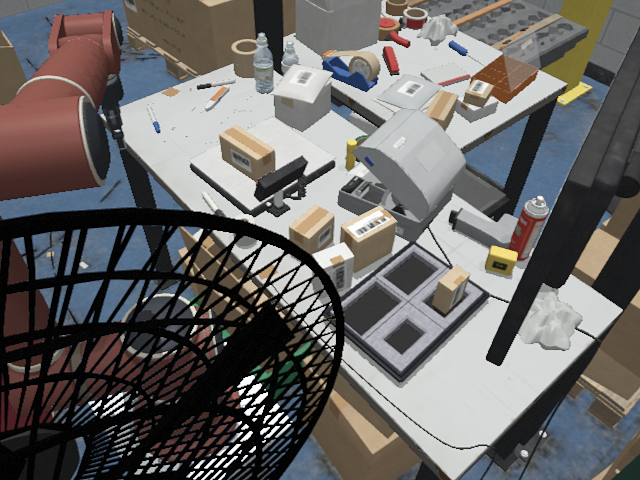

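The top picture shows xl at (350,218), l at (305,256), m at (361,271) and s in the upper right pocket at (444,202). The lower right pocket (447,267) is the smallest. Next I measure everything from depth.

```bash
cat > h.py <<'E'
import numpy as np,cv2
def cloud(z,K,P):
    v,u=np.mgrid[0:480,0:640]
    p=np.stack([(u-K[0,2])/K[0,0]*z,(v-K[1,2])/K[1,1]*z,z],-1)@P[:3,:3].T+P[:3,3]
    p[z==0]=np.nan
    return p
def rect(xy):
    (c,(w,h),a)=cv2.minAreaRect((xy*1000).astype(np.float32))
    a=np.deg2rad(a)
    if w>h: w,h,a=h,w,a+np.pi/2   # a = dir of narrow axis
    a=(a+np.pi/2)%np.pi-np.pi/2
    return np.round(c,1),round(w,1),round(h,1),round(a,3)
E
python3 - <<'E'
from h import *
d=np.load("top0.npz"); p=cloud(d["z"],d["K"],d["pose"])
print("table z",np.nanmedian(p[300:320,330:370,2]))
for n,(u,v),zt in (("s",(444,202),.101),("m",(361,271),.117),("l",(305,256),.096),("xl",(350,218),.118),("long",(170,243),.141),("roll",(251,306),.06)):
    m=(np.abs(p[...,2]-zt)<.012).astype(np.uint8)
    k,lab=cv2.connectedComponents(m)
    w=np.zeros_like(m);w[v-45:v+45,u-45:u+45]=1
    ids=np.bincount(lab[(w>0)&(m>0)]);c=ids.argmax()
    q=p[lab==c]; print(n,rect(q[:,:2]),np.median(q[:,2]).round(4),len(q), np.median(q[:,:2],0).round(4))
for n,(u,v) in (("TL",(400,211)),("BL",(405,270)),("TR",(444,208)),("BR",(447,267))):
    m=(p[...,2]<.022).astype(np.uint8)
    w=np.zeros_like(m);w[v-42:v+42,u-28:u+28]=1; m&=w
    k,lab=cv2.connectedComponents(m,connectivity=4); c=lab[v,u]
    q=p[lab==c] ; print(n,c,rect(q[:,:2]),np.median(q[:,2]).round(4),len(q))
m=(p[...,2]>.02)&(p[...,2]<.045); m[:, :368]=0;m[:,480:]=0;m[:172]=0;m[310:]=0
k,lab=cv2.connectedComponents(m.astype(np.uint8)); c=np.bincount(lab[m]).argmax(); q=p[lab==c];print("tray",rect(q[:,:2]),np.median(q[:,2]))
E
```

```text
table z 0.0001595168386581136
s (array([ 614.8, -159. ]), 44.0, 73.2, np.float64(-1.506)) 0.1014 513 [ 0.6135 -0.1568]
m (array([437.9,  55.8]), 50.6, 85.6, np.float64(1.357)) 0.1156 780 [0.4366 0.0566]
l (array([483.6, 187.9]), 66.3, 106.5, np.float64(-1.36)) 0.0955 1219 [0.482  0.1874]
xl (array([571.2,  77. ]), 68.4, 127.3, np.float64(1.502)) 0.1187 1499 [0.5694 0.0777]
long (array([508.5, 500.8]), 68.4, 162.9, np.float64(0.128)) 0.1412 2005 [0.5074 0.4996]
roll (array([561.3, 506.1]), 283.8, 323.4, np.float64(-1.503)) 0.0511 9061 [0.5835 0.504 ]
TL 19 (array([602.1, -51. ]), 81.3, 120.5, np.float64(-1.491)) 0.0114 1411
BL 0 (array([1022.2,   54.5]), 1132.4, 2632.9, np.float64(-0.699)) nan 304675
TR 0 (array([1023.2,   52.3]), 1123.1, 2629.2, np.float64(-0.704)) nan 305887
BR 31 (array([ 458.6, -169.3]), 54.4, 82.7, np.float64(-1.467)) 0.0114 686
tray (array([ 529.1, -108.5]), 242.9, 334.5, np.float64(-1.497)) 0.029025988052504226
```

```bash
cat >> h.py <<'E'
from scipy.spatial.transform import Rotation as Ro
def go(x,y,z,phi):
    "shift in the tool frame + roll to bring TCP to x,y,z with closing line at angle phi"
    from station import telemetry
    o=telemetry.get_obs(); R=Ro.from_rotvec(o["tool_rot"]).as_matrix()
    s=R.T@(np.array([x,y,z])-o["tool_pos"])
    now=np.arctan2(R[1,1],R[0,1]); r=(now-phi+np.pi/2)%np.pi-np.pi/2
    print("shift",s.round(4),"roll",round(r,4),"at",o["tool_pos"].round(4),"phi",round(now,3),"tilt",R[:,2].round(4),"t",round(o["t"],2),"open",round(o["opening"],4),"F",o["contact_force"].round(1),"q6",round(o["q"][5],2))
E
python3 - <<'E'
from h import *
d=np.load("top0.npz"); p=cloud(d["z"],d["K"],d["pose"])
for n,u0,u1,v0,v1 in (("BL",384,426,238,304),("TR",424,466,182,236)):
    w=np.zeros((480,640),np.uint8);w[v0:v1,u0:u1]=1
    m=((p[...,2]<.022)&(p[...,2]>.005)).astype(np.uint8)&w
    k,lab=cv2.connectedComponents(m,connectivity=4); c=np.bincount(lab[m>0]).argmax(); q=p[lab==c]; print(n,rect(q[:,:2]),len(q))
m=(p[...,2]>.1)&(p[...,2]<.25)&(p[...,1]>-.1)&(p[...,1]<.25)&(p[...,0]>.6); q=p[m]
for y in np.arange(-.05,.25,.03):
    s=q[(abs(q[:,1]-y)<.015)&(q[:,0]>.645)]
    if len(s): print("printer y",y.round(2),"xmin",s[:,0].min().round(3),"z",s[:,2].max().round(3))
m=(p[...,2]>.35)&(p[...,0]>.35)&(p[...,0]<1)&(p[...,1]<0)
q=p[m]
for x in np.arange(.4,.95,.08):
    s=q[abs(q[:,0]-x)<.04]
    if len(s): i=s[:,1].argmax(); print("mon x",x.round(2),s[i].round(3))
go(.3,.4,.45,1.65)
E
```

```text
BL (array([449.6, -62.1]), 82.8, 143.6, np.float64(-1.499)) 1735
TR (array([ 610.2, -155. ]), 62.9, 101.3, np.float64(-1.387)) 345
printer y 0.01 xmin 0.69 z 0.185
printer y 0.04 xmin 0.682 z 0.208
printer y 0.07 xmin 0.674 z 0.231
printer y 0.1 xmin 0.666 z 0.246
printer y 0.13 xmin 0.659 z 0.25
printer y 0.16 xmin 0.648 z 0.25
printer y 0.19 xmin 0.645 z 0.25
printer y 0.22 xmin 0.645 z 0.25
mon x 0.4 [ 0.439 -0.352  0.506]
mon x 0.48 [ 0.52  -0.327  0.505]
mon x 0.56 [ 0.598 -0.301  0.598]
mon x 0.64 [ 0.678 -0.275  0.474]
mon x 0.72 [ 0.759 -0.248  0.59 ]
mon x 0.8 [ 0.769 -0.246  0.631]
mon x 0.88 [ 0.89  -0.26   0.484]
shift [-0.1524 -0.1488 -0.0453] roll -0.413 at [0.2048 0.5905 0.4047] phi 1.237 tilt [ 0. -0. -1.] t 1.1 open 0.0853 F [ 0.9 -0.1  0.8] q6 -0.12
```

```bash
python3 -c "
from h import *
go(.205,.59,.45,1.645);go(.614,-.158,.42,1.645)"
```

```text
shift [-0.0004 -0.0004 -0.0453] roll -0.408 at [0.2048 0.5905 0.4047] phi 1.237 tilt [ 0. -0. -1.] t 1.1 open 0.0853 F [ 0.9 -0.1  0.8] q6 -0.12
shift [-0.6319 -0.5731 -0.0153] roll -0.408 at [0.2048 0.5905 0.4047] phi 1.237 tilt [ 0. -0. -1.] t 1.1 open 0.0853 F [ 0.9 -0.1  0.8] q6 -0.12
```

Call:
apply_moves(plan=[[0.085, 0, 0, -0.045, 0], [0.085, -0.632, -0.573, -0.045, -0.408], [0.085, -0.632, -0.573, -0.045, -0.408], [0.085, -0.632, -0.573, -0.045, -0.408], [0.085, -0.632, -0.573, -0.045, -0.408], [0.085, -0.632, -0.573, -0.045, -0.408], [0.085, -0.632, -0.573, -0.045, -0.408], [0.085, -0.632, -0.573, -0.045, -0.408], [0.085, -0.632, -0.573, -0.045, -0.408], [0.085, -0.632, -0.573, -0.045, -0.408], [0.085, -0.632, -0.573, -0.045, -0.408], [0.085, -0.632, -0.573, -0.045, -0.408]])

```text
t: 2.1
tool_pos: [0.4238, 0.1888, 0.4486]
tool_rot: [-0.117, 3.138, 0.001]
contact_force: [-0.3, 1.1, 0.4]
opening: 0.0852
grip_force: 0.0
```

```bash
python3 -c "
from h import *
go(.614,-.158,.40,1.645)"
```

```text
shift [-0.1638 -0.36    0.0487] roll 0.0002 at [0.4238 0.1888 0.4486] phi 1.645 tilt [ 1.2e-03  4.0e-04 -1.0e+00] t 2.1 open 0.0852 F [-0.3  1.1  0.4] q6 -1.39
```

Call:
apply_moves(plan=[[0.085, -0.164, -0.36, 0.049, 0], [0.085, -0.164, -0.36, 0.049, 0], [0.085, -0.164, -0.36, 0.049, 0], [0.085, -0.164, -0.36, 0.049, 0], [0.085, -0.164, -0.36, 0.049, 0], [0.085, -0.164, -0.36, 0.049, 0], [0.085, -0.164, -0.36, 0.049, 0], [0.085, -0.164, -0.36, 0.049, 0], [0.085, -0.164, -0.36, 0.049, 0], [0.085, -0.164, -0.36, 0.049, 0], [0.085, -0.164, -0.36, 0.049, 0], [0.085, -0.164, -0.36, 0.049, 0]])

```text
t: 3.1
tool_pos: [0.6139, -0.1573, 0.3984]
tool_rot: [0.113, -3.138, -0.001]
contact_force: [-0.5, 1.4, 0.1]
opening: 0.085
grip_force: 0.0
```

```bash
python3 -c "
from h import *
from station import eyes,telemetry
go(.614,-.158,.23,1.645)
o=telemetry.get_obs();b=eyes.get_image('wrist')
T=np.eye(4);T[:3,:3]=Ro.from_rotvec(o['tool_rot']).as_matrix();T[:3,3]=o['tool_pos']
print(b['hand_eye'].round(3).tolist())
p=cloud(b['range_z'],b['K'],T@b['hand_eye'])
cv2.imwrite('pics/w1.png',b['img'])
m=(abs(p[...,2]-.101)<.008)&(np.hypot(p[...,0]-.614,p[...,1]+.158)<.07)
print(rect(p[m][:,:2]),m.sum(),np.median(p[m],0))
"
```

```text
shift [-0.0003 -0.0009  0.1684] roll -0.002 at [ 0.6139 -0.1573  0.3984] phi 1.643 tilt [-1.4e-03  9.0e-04 -1.0e+00] t 3.1 open 0.085 F [-0.5  1.4  0.1] q6 -2.01
[[-0.0, -0.952, -0.305, 0.078], [1.0, -0.0, -0.001, 0.0], [0.0, -0.305, 0.952, 0.03], [0.0, 0.0, 0.0, 1.0]]
(array([ 613.2, -160.1]), 41.1, 70.1, np.float64(-1.48)) 5563 [ 0.61032032 -0.1596546   0.10212424]
```

View pics/w1.png

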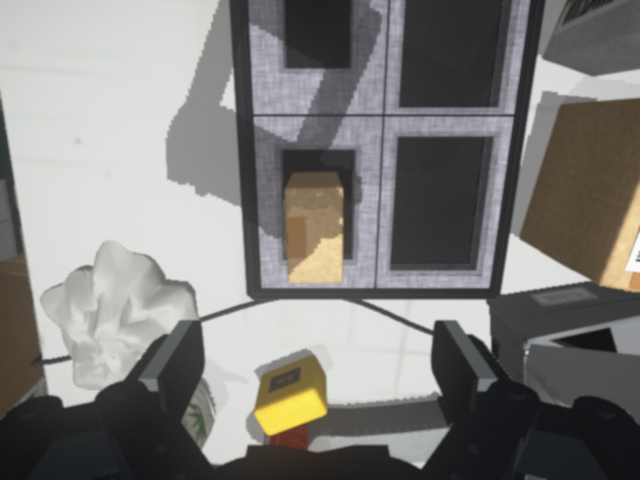

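Call:
apply_moves(plan=[[0.085, 0, -0.002, 0.04, -0.01], [0.085, 0, -0.002, 0.08, -0.01], [0.085, 0, -0.002, 0.12, -0.01], [0.085, 0, -0.002, 0.15, -0.01], [0.085, 0, -0.002, 0.167, -0.01], [0.085, 0, -0.002, 0.167, -0.01], [0.03, 0, -0.002, 0.167, -0.01], [0.03, 0, -0.002, 0.167, -0.01], [0.03, 0, -0.002, 0.167, -0.01], [0.03, 0, -0.002, 0.167, -0.01], [0.03, 0, -0.002, 0.167, -0.01], [0.03, 0, -0.002, 0.167, -0.01]], newtons=35)

```text
t: 4.15
tool_pos: [0.6149, -0.1584, 0.2351]
tool_rot: [-0.132, 3.135, -0.002]
contact_force: [-0.5, 1.0, 6.7]
opening: 0.04
grip_force: 38.7
```

Call:
apply_moves(plan=[[0.03, 0, 0, -0.01, 0], [0.03, 0, 0, -0.03, 0], [0.03, 0, 0, -0.055, 0], [0.03, 0, 0, -0.08, 0], [0.03, 0.03, 0, -0.08, 0], [0.03, 0.06, 0, -0.08, 0], [0.03, 0.09, 0, -0.08, 0], [0.03, 0.12, 0, -0.08, 0], [0.03, 0.14, 0, -0.08, 0], [0.03, 0.15, 0, -0.08, 0], [0.03, 0.15, 0, -0.08, 0], [0.03, 0.15, 0, -0.08, 0]])

```text
t: 5.15
tool_pos: [0.4646, -0.1709, 0.3128]
tool_rot: [-0.131, 3.137, -0.001]
contact_force: [0.4, -0.8, -0.8]
opening: 0.0401
grip_force: 38.0
```

```bash
cat >> h.py <<'E'
def wr(png=None):
    from station import eyes,telemetry
    o=telemetry.get_obs();b=eyes.get_image('wrist')
    T=np.eye(4);T[:3,:3]=Ro.from_rotvec(o['tool_rot']).as_matrix();T[:3,3]=o['tool_pos']
    if png: cv2.imwrite('pics/'+png,b['img'])
    return cloud(b['range_z'],b['K'],T@b['hand_eye']),b
def top(cx,cy,zt,r=.09,tol=.008,cam='wrist'):
    if cam=='wrist': p,_=wr()
    else:
        from station import eyes
        d=eyes.get_image(cam); p=cloud(d['range_z'],d['K'],d['pose'])
    m=(abs(p[...,2]-zt)<tol)&(np.hypot(p[...,0]-cx,p[...,1]-cy)<r)
    if m.sum()>5: print(cam,rect(p[m][:,:2]),m.sum(),np.median(p[m],0).round(4))
    return p
E
python3 -c "
from h import *
p,b=wr('w2.png')
go(.460,-.1693,.235,1.648)
top(.46,-.17,.181,tol=.012,cam='top')
"
```

```text
shift [0.005  0.002  0.0778] roll 0.0069 at [ 0.4651 -0.1709  0.3129] phi 1.655 tilt [ 1.6e-03 -5.0e-04 -1.0e+00] t 5.2 open 0.0395 F [ 0.6 -0.1 -0.8] q6 -2.16
top (array([ 467.3, -163.4]), 53.3, 71.4, np.float64(-0.272)) 61 [ 0.4429 -0.1754  0.1802]
```

View pics/w2.png

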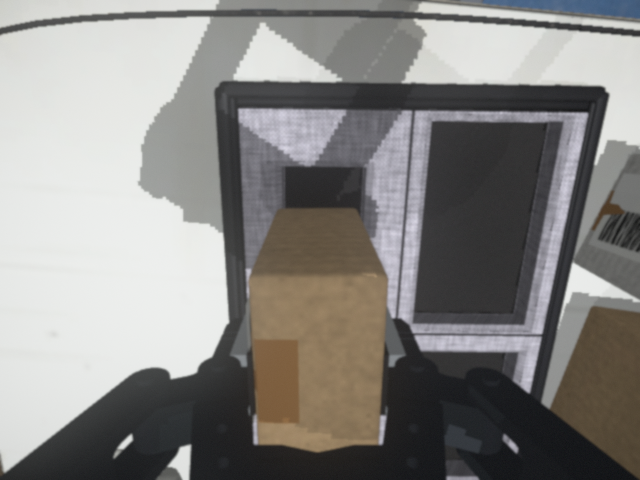

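```bash
cat >> h.py <<'E'
def held(half_len):
    "centre of the held carton along tool x, from its near end face, and top height"
    from station import telemetry
    p,_=wr(); o=telemetry.get_obs(); R=Ro.from_rotvec(o['tool_rot']).as_matrix()
    q=(p-o['tool_pos'])@R
    a=q[(abs(q[...,1])<.012)&(q[...,2]>.09)&(q[...,2]<.23)&(q[...,0]>0)&(q[...,0]<.11)]
    f=a[a[:,0]>np.percentile(a[:,0],60)]
    t=p[(abs(q[...,1])<.012)&(abs(q[...,0]-half_len+.015)<.01)&(q[...,2]<.17)]
    print("end face at tool x",np.percentile(f[:,0],[10,50,90]).round(4),"centre offset",(np.median(f[:,0])-half_len).round(4),"top z",np.median(t[:,2]).round(4))
E
python3 -c "
from h import *
held(.035);go(.460,-.1693,.235,1.648)"
```

```text
end face at tool x [0.0309 0.0371 0.0375] centre offset 0.0021 top z 0.1806
shift [0.0053 0.002  0.0776] roll 0.0075 at [ 0.4653 -0.1708  0.3126] phi 1.655 tilt [ 8.e-04 -2.e-04 -1.e+00] t 5.3 open 0.0399 F [-0.1 -0.7 -0.6] q6 -2.16
```

Call:
apply_moves(plan=[[0.03, 0.005, 0.002, 0, 0.007], [0.03, 0.005, 0.002, 0.03, 0.007], [0.03, 0.005, 0.002, 0.045, 0.007], [0.03, 0.005, 0.002, 0.055, 0.007], [0.03, 0.005, 0.002, 0.065, 0.007], [0.03, 0.005, 0.002, 0.073, 0.007], [0.03, 0.005, 0.002, 0.078, 0.007], [0.03, 0.005, 0.002, 0.078, 0.007], [0.085, 0.005, 0.002, 0.078, 0.007], [0.085, 0.005, 0.002, 0.078, 0.007], [0.085, 0.005, 0.002, 0.078, 0.007], [0.085, 0.005, 0.002, 0.078, 0.007]])

```text
t: 6.3
tool_pos: [0.4594, -0.1692, 0.2344]
tool_rot: [-0.121, 3.139, -0.0]
contact_force: [-0.2, 0.9, 0.2]
opening: 0.0848
grip_force: 0.0
```

Call:
apply_moves(plan=[[0.085, 0, 0, 0, 0], [0.085, 0, 0, -0.03, 0], [0.085, 0, 0, -0.07, 0], [0.085, 0, 0, -0.11, 0], [0.085, 0, 0, -0.15, 0], [0.085, 0, 0, -0.18, 0], [0.085, 0, 0, -0.18, 0]])

```text
t: 6.88
tool_pos: [0.4603, -0.1697, 0.4231]
tool_rot: [-0.121, 3.127, -0.012]
contact_force: [0.6, 0.2, 0.2]
opening: 0.0853
grip_force: 0.0
```

```bash
python3 -c "
from h import *
go(.4375,.056,.40,1.357)
p=top(.459,-.169,.101)
"
```

```text
shift [0.0056 0.227  0.0212] roll 0.2911 at [ 0.4603 -0.1697  0.4231] phi 1.648 tilt [ 0.0127 -0.007  -0.9999] t 6.88 open 0.0853 F [0.6 0.2 0.2] q6 -2.15
wrist (array([ 457.2, -170.5]), 41.3, 69.4, np.float64(-1.496)) 4808 [ 0.4545 -0.1701  0.1021]
```

Call:
apply_moves(plan=[[0.085, 0.006, 0.227, 0.02, 0.291], [0.085, 0.006, 0.227, 0.02, 0.291], [0.085, 0.006, 0.227, 0.02, 0.291], [0.085, 0.006, 0.227, 0.02, 0.291], [0.085, 0.006, 0.227, 0.02, 0.291], [0.085, 0.006, 0.227, 0.02, 0.291], [0.085, 0.006, 0.227, 0.02, 0.291], [0.085, 0.006, 0.227, 0.02, 0.291], [0.085, 0.006, 0.227, 0.02, 0.291]])

```text
t: 7.68
tool_pos: [0.4356, 0.0566, 0.393]
tool_rot: [-0.335, -3.122, 0.001]
contact_force: [1.0, -0.0, -0.1]
opening: 0.0847
grip_force: 0.0
```

```bash
python3 -c "
from h import *
p=top(.4375,.056,.117,r=.065)
go(.4375,.056,.247,1.357)
"
```

```text
wrist (array([436.4,  54.8]), 50.7, 85.4, np.float64(1.352)) 9412 [0.4322 0.0556 0.1163]
shift [-0.0019  0.0004  0.1464] roll -0.0009 at [0.4358 0.0561 0.3934] phi 1.356 tilt [-1.3e-03 -3.0e-04 -1.0e+00] t 7.73 open 0.0852 F [-0.1  0.3  0.4] q6 -1.4
```

Call:
apply_moves(plan=[[0.085, -0.001, -0.001, 0.04, 0], [0.085, -0.001, -0.001, 0.08, 0], [0.085, -0.001, -0.001, 0.12, 0], [0.085, -0.001, -0.001, 0.138, 0], [0.085, -0.001, -0.001, 0.146, 0], [0.085, -0.001, -0.001, 0.146, 0], [0.04, -0.001, -0.001, 0.146, 0], [0.04, -0.001, -0.001, 0.146, 0], [0.04, -0.001, -0.001, 0.146, 0], [0.04, -0.001, -0.001, 0.146, 0], [0.04, -0.001, -0.001, 0.146, 0], [0.04, -0.001, -0.001, 0.146, 0]])

```text
t: 8.73
tool_pos: [0.4377, 0.0554, 0.2506]
tool_rot: [0.334, 3.119, -0.001]
contact_force: [0.1, -2.5, 6.1]
opening: 0.0501
grip_force: 37.1
```

Call:
apply_moves(plan=[[0.04, 0, 0, -0.01, 0], [0.04, 0, 0, -0.03, 0], [0.04, 0, 0, -0.06, 0], [0.04, 0, 0, -0.095, 0], [0.04, 0, 0, -0.13, 0], [0.04, 0, 0, -0.14, 0], [0.04, 0, 0, -0.14, 0], [0.04, 0, 0, -0.14, 0]])

```text
t: 9.4
tool_pos: [0.4362, 0.0556, 0.3878]
tool_rot: [-0.335, -3.124, -0.0]
contact_force: [-0.2, 0.5, -2.3]
opening: 0.0501
grip_force: 36.8
```

```bash
python3 -c "
from h import *
held(.043)
go(.6106,-.157,.395,1.648)
"
```

```text
end face at tool x [0.035  0.0435 0.0441] centre offset 0.0005 top z 0.2537
shift [-0.2157 -0.1708 -0.0094] roll -0.2908 at [0.436  0.0556 0.3862] phi 1.357 tilt [-3.1e-03  2.0e-04 -1.0e+00] t 9.45 open 0.0502 F [ 0.2  1.5 -1.5] q6 -1.4
```

Call:
apply_moves(plan=[[0.04, -0.024, -0.018, 0, -0.03], [0.04, -0.05, -0.038, 0, -0.07], [0.04, -0.075, -0.058, 0, -0.11], [0.04, -0.1, -0.08, 0, -0.15], [0.04, -0.125, -0.1, 0, -0.19], [0.04, -0.15, -0.12, 0, -0.22], [0.04, -0.175, -0.14, 0, -0.25], [0.04, -0.195, -0.155, 0, -0.28], [0.04, -0.21, -0.166, 0, -0.291], [0.04, -0.216, -0.171, 0, -0.291], [0.04, -0.216, -0.171, 0, -0.291], [0.04, -0.216, -0.171, 0, -0.291]])

```text
t: 10.45
tool_pos: [0.6108, -0.157, 0.3858]
tool_rot: [0.12, -3.135, -0.003]
contact_force: [-0.5, 0.0, -1.3]
opening: 0.05
grip_force: 37.0
```

```bash
python3 -c "
from h import *
held(.043)
go(.6106,-.157,.2625,1.648)
p,b=wr('w3.png')
"
```

```text
end face at tool x [0.0344 0.0441 0.045 ] centre offset 0.0011 top z 0.2518
shift [-0.0003 -0.0006  0.1239] roll 0.0002 at [ 0.6107 -0.1567  0.3864] phi 1.648 tilt [-0.003   0.0015 -1.    ] t 10.5 open 0.0501 F [-0.2 -0.2 -1.2] q6 -2.02
```

View pics/w3.png

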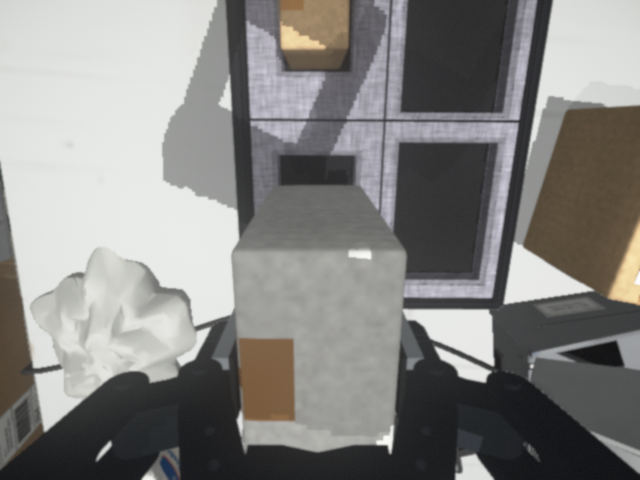

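Call:
apply_moves(plan=[[0.04, -0.001, 0, 0.03, 0], [0.04, -0.001, 0, 0.06, 0], [0.04, -0.001, 0, 0.085, 0], [0.04, -0.001, 0, 0.097, 0], [0.04, -0.001, 0, 0.107, 0], [0.04, -0.001, 0, 0.116, 0], [0.04, -0.001, 0, 0.123, 0], [0.04, -0.001, 0, 0.123, 0], [0.085, -0.001, 0, 0.123, 0], [0.085, -0.001, 0, 0.123, 0], [0.085, -0.001, 0, 0.123, 0], [0.085, -0.001, 0, 0.123, 0]])

```text
t: 11.55
tool_pos: [0.6128, -0.1575, 0.2666]
tool_rot: [-0.121, 3.137, -0.001]
contact_force: [0.2, 0.7, 0.3]
opening: 0.085
grip_force: 0.0
```

Call:
apply_moves(plan=[[0.085, 0, 0, 0, 0], [0.085, 0, 0, -0.03, 0], [0.085, 0, 0, -0.06, 0], [0.085, 0, 0, -0.1, 0], [0.085, 0, 0, -0.13, 0], [0.085, 0, 0, -0.15, 0], [0.085, 0, 0, -0.15, 0], [0.085, 0, 0, -0.15, 0]])

```text
t: 12.22
tool_pos: [0.6125, -0.1574, 0.4172]
tool_rot: [-0.121, 3.136, -0.002]
contact_force: [-0.5, 0.2, -0.3]
opening: 0.085
grip_force: 0.0
```

```bash
python3 -c "
from h import *
p=top(.6106,-.157,.128)
go(.4825,.1877,.41,1.782)
"
```

```text
wrist (array([ 610. , -158.7]), 50.6, 85.2, np.float64(-1.498)) 8695 [ 0.6061 -0.1587  0.1273]
shift [0.1027 0.354  0.0048] roll -0.134 at [ 0.6122 -0.1573  0.4148] phi 1.648 tilt [-1.e-04  0.e+00 -1.e+00] t 12.27 open 0.085 F [-0.3  0.7 -1.3] q6 -2.02
```

Call:
apply_moves(plan=[[0.085, 0.103, 0.354, 0.005, -0.134], [0.085, 0.103, 0.354, 0.005, -0.134], [0.085, 0.103, 0.354, 0.005, -0.134], [0.085, 0.103, 0.354, 0.005, -0.134], [0.085, 0.103, 0.354, 0.005, -0.134], [0.085, 0.103, 0.354, 0.005, -0.134], [0.085, 0.103, 0.354, 0.005, -0.134], [0.085, 0.103, 0.354, 0.005, -0.134], [0.085, 0.103, 0.354, 0.005, -0.134], [0.085, 0.103, 0.354, 0.005, -0.134], [0.085, 0.103, 0.354, 0.005, -0.134], [0.085, 0.103, 0.354, 0.005, -0.134]])

```text
t: 13.27
tool_pos: [0.4822, 0.1874, 0.4083]
tool_rot: [0.331, -3.121, 0.001]
contact_force: [1.2, -0.5, 0.6]
opening: 0.0848
grip_force: 0.0
```

```bash
python3 -c "
from h import *
p=top(.4825,.1877,.096,r=.075)
go(.4825,.1877,.226,1.782)
"
```

```text
wrist (array([481.9, 187. ]), 66.3, 105.6, np.float64(-1.368)) 12091 [0.477  0.1862 0.096 ]
shift [-0.0006  0.0009  0.1827] roll -0.0009 at [0.4825 0.1869 0.4087] phi 1.781 tilt [-0.0022 -0.001  -1.    ] t 13.32 open 0.0852 F [-0.1  1.  -0.2] q6 -1.56
```

Call:
apply_moves(plan=[[0.085, 0, 0, 0.04, 0.005], [0.085, 0, 0, 0.08, 0.005], [0.085, 0, 0, 0.12, 0.005], [0.085, 0, 0, 0.155, 0.005], [0.085, 0, 0, 0.175, 0.005], [0.085, 0, 0, 0.183, 0.005], [0.085, 0, 0, 0.183, 0.005], [0.055, 0, 0, 0.183, 0.005], [0.055, 0, 0, 0.183, 0.005], [0.055, 0, 0, 0.183, 0.005], [0.055, 0, 0, 0.183, 0.005], [0.055, 0, 0, 0.183, 0.005]])

```text
t: 14.32
tool_pos: [0.4833, 0.1878, 0.2293]
tool_rot: [-0.323, 3.121, 0.0]
contact_force: [1.5, -1.2, 4.9]
opening: 0.0663
grip_force: 41.4
```

Call:
apply_moves(plan=[[0.055, 0, 0, -0.01, 0], [0.055, 0, 0, -0.03, 0], [0.055, 0, 0, -0.06, 0], [0.055, 0, 0, -0.095, 0], [0.055, 0, 0, -0.13, 0], [0.055, 0, 0, -0.15, 0], [0.055, 0, 0, -0.15, 0], [0.055, 0, 0, -0.15, 0]])

```text
t: 14.98
tool_pos: [0.4822, 0.1878, 0.3786]
tool_rot: [-0.323, 3.122, 0.001]
contact_force: [0.6, -0.5, -2.4]
opening: 0.0663
grip_force: 40.8
```

```bash
python3 -c "
from h import *
held(.0535)
go(.602,-.051,.376,1.648)
"
```

```text
end face at tool x [0.0399 0.0503 0.0541] centre offset -0.0032 top z 0.2456
shift [-0.0687 -0.2583  0.0003] roll 0.1293 at [0.4818 0.1877 0.3764] phi 1.777 tilt [-1.3e-03 -2.0e-04 -1.0e+00] t 15.03 open 0.0664 F [ 0.2  0.1 -2.4] q6 -1.55
```

Call:
apply_moves(plan=[[0.055, -0.007, -0.025, 0, 0.02], [0.055, -0.015, -0.055, 0, 0.04], [0.055, -0.024, -0.09, 0, 0.06], [0.055, -0.033, -0.125, 0, 0.08], [0.055, -0.043, -0.16, 0, 0.1], [0.055, -0.052, -0.195, 0, 0.12], [0.055, -0.06, -0.225, 0, 0.129], [0.055, -0.066, -0.248, 0, 0.129], [0.055, -0.069, -0.258, 0, 0.129], [0.055, -0.069, -0.258, 0, 0.129], [0.055, -0.069, -0.258, 0, 0.129]])

```text
t: 15.95
tool_pos: [0.6022, -0.0505, 0.3749]
tool_rot: [0.12, -3.135, -0.003]
contact_force: [0.4, 1.0, -1.8]
opening: 0.0665
grip_force: 40.7
```

```bash
python3 -c "
from h import *
held(.0535)
go(.602,-.051,.241,1.648)
p,b=wr()
q=p[(abs(p[...,2]-.2456)<.012)&(np.hypot(p[...,0]-.6,p[...,1]+.05)<.08)]
print(rect(q[:,:2]),q[:,0].min())
p=top(.61,-.157,.128,cam='top')
"
```

```text
end face at tool x [0.0396 0.0507 0.0552] centre offset -0.0028 top z 0.2422
shift [-0.0002 -0.0014  0.1345] roll 0.0006 at [ 0.6021 -0.0498  0.3755] phi 1.649 tilt [-0.0031  0.0013 -1.    ] t 16.0 open 0.0665 F [-0.5  0.4 -2.2] q6 -1.85
(array([587.9, -50.7]), 100.2, 102.0, np.float64(0.941)) 0.5448303333074257
top (array([ 621.8, -141.2]), 24.1, 40.4, np.float64(1.437)) 119 [ 0.619  -0.143   0.1271]
```

Call:
apply_moves(plan=[[0.055, -0.001, -0.001, 0.03, 0], [0.055, -0.001, -0.001, 0.065, 0], [0.055, -0.001, -0.001, 0.095, 0], [0.055, -0.001, -0.001, 0.108, 0], [0.055, -0.001, -0.001, 0.118, 0], [0.055, -0.001, -0.001, 0.127, 0], [0.055, -0.001, -0.001, 0.134, 0], [0.055, -0.001, -0.001, 0.134, 0], [0.085, -0.001, -0.001, 0.134, 0], [0.085, -0.001, -0.001, 0.134, 0], [0.085, -0.001, -0.001, 0.134, 0], [0.085, -0.001, -0.001, 0.134, 0]])

```text
t: 17.1
tool_pos: [0.6043, -0.0518, 0.2447]
tool_rot: [-0.121, 3.137, -0.001]
contact_force: [-0.3, 0.4, 1.2]
opening: 0.0852
grip_force: 0.0
```

Call:
apply_moves(plan=[[0.085, 0, 0, 0, 0], [0.085, 0, 0, -0.03, 0], [0.085, 0, 0, -0.06, 0], [0.085, 0, 0, -0.1, 0], [0.085, 0, 0, -0.14, 0], [0.085, 0, 0, -0.17, 0], [0.085, 0, 0, -0.17, 0], [0.085, 0, 0, -0.17, 0]])

```text
t: 17.77
tool_pos: [0.6042, -0.0517, 0.417]
tool_rot: [-0.121, 3.133, -0.003]
contact_force: [-0.4, -0.7, -0.8]
opening: 0.0851
grip_force: 0.0
```

```bash
python3 -c "
from h import *
p=top(.602,-.051,.107,r=.07)
go(.570,.077,.41,1.502)
"
```

```text
wrist (array([601.5, -51.8]), 66.2, 105.3, np.float64(-1.495)) 12407 [ 0.5964 -0.0521  0.107 ]
shift [0.0237 0.1309 0.004 ] roll 0.146 at [ 0.6037 -0.0517  0.4141] phi 1.648 tilt [ 1.8e-03 -4.0e-04 -1.0e+00] t 17.82 open 0.0851 F [-1.  -0.3 -0.5] q6 -1.86
```

Carton l is seated, so xl is next.

Call:
apply_moves(plan=[[0.085, 0.024, 0.131, 0.004, 0.146], [0.085, 0.024, 0.131, 0.004, 0.146], [0.085, 0.024, 0.131, 0.004, 0.146], [0.085, 0.024, 0.131, 0.004, 0.146], [0.085, 0.024, 0.131, 0.004, 0.146], [0.085, 0.024, 0.131, 0.004, 0.146], [0.085, 0.024, 0.131, 0.004, 0.146]])

```text
t: 18.4
tool_pos: [0.5699, 0.0761, 0.4081]
tool_rot: [-0.109, -3.138, 0.001]
contact_force: [-0.9, -0.8, -0.2]
opening: 0.0849
grip_force: 0.0
```

```bash
python3 -c "
from h import *
p=top(.570,.077,.118,r=.08)
go(.570,.077,.248,1.502)
"
```

```text
wrist (array([570. ,  75.7]), 68.3, 126.0, np.float64(1.5)) 17258 [0.5624 0.0762 0.1193]
shift [-0.      0.0013  0.1604] roll -0.0016 at [0.5701 0.0758 0.4084] phi 1.5 tilt [-1.e-03 -5.e-04 -1.e+00] t 18.45 open 0.0851 F [ 0.2 -0.  -0.2] q6 -1.5
```

Call:
apply_moves(plan=[[0.085, 0, 0, 0.04, 0], [0.085, 0, 0, 0.08, 0], [0.085, 0, 0, 0.115, 0], [0.085, 0, 0, 0.14, 0], [0.085, 0, 0, 0.155, 0], [0.085, 0, 0, 0.16, 0], [0.085, 0, 0, 0.16, 0], [0.055, 0, 0, 0.16, 0], [0.055, 0, 0, 0.16, 0], [0.055, 0, 0, 0.16, 0], [0.055, 0, 0, 0.16, 0], [0.055, 0, 0, 0.16, 0]])

```text
t: 19.45
tool_pos: [0.5706, 0.0769, 0.2511]
tool_rot: [0.108, 3.136, -0.001]
contact_force: [1.3, -1.7, 4.3]
opening: 0.0682
grip_force: 41.1
```

Call:
apply_moves(plan=[[0.055, 0, 0, -0.01, 0], [0.055, 0, 0, -0.03, 0], [0.055, 0, 0, -0.06, 0], [0.055, 0, 0, -0.095, 0], [0.055, 0, 0, -0.13, 0], [0.055, 0, 0, -0.14, 0], [0.055, 0, 0, -0.14, 0], [0.055, 0, 0, -0.14, 0]])

```text
t: 20.12
tool_pos: [0.5693, 0.0772, 0.3883]
tool_rot: [-0.108, -3.139, -0.0]
contact_force: [-0.3, 0.0, -3.3]
opening: 0.0683
grip_force: 40.8
```

```bash
python3 -c "
from h import *
held(.064)
go(.4498,-.0626,.39,1.648)
"
```

```text
end face at tool x [0.0449 0.0559 0.0634] centre offset -0.0081 top z 0.2573
shift [ 0.1094 -0.1476 -0.0031] roll -0.1459 at [0.569  0.0772 0.3865] phi 1.502 tilt [-4.2e-03  1.0e-04 -1.0e+00] t 20.17 open 0.0683 F [-0.1  0.7 -3.4] q6 -1.5
```

Call:
apply_moves(plan=[[0.055, 0.01, -0.015, 0, -0.02], [0.055, 0.025, -0.035, 0, -0.04], [0.055, 0.042, -0.057, 0, -0.06], [0.055, 0.06, -0.08, 0, -0.08], [0.055, 0.077, -0.103, 0, -0.1], [0.055, 0.092, -0.124, 0, -0.12], [0.055, 0.103, -0.14, 0, -0.14], [0.055, 0.109, -0.147, 0, -0.146], [0.055, 0.109, -0.147, 0, -0.146], [0.055, 0.109, -0.147, 0, -0.146]])

```text
t: 21.0
tool_pos: [0.4507, -0.0619, 0.3874]
tool_rot: [0.119, -3.137, -0.003]
contact_force: [-0.1, -0.6, -2.6]
opening: 0.0684
grip_force: 41.1
```

```bash
python3 -c "
from h import *
held(.064)
go(.4498,-.0626,.2625,1.648)
p,b=wr('w4.png')
"
```

```text
end face at tool x [0.0448 0.0565 0.0646] centre offset -0.0075 top z 0.2565
shift [ 0.0011 -0.0011  0.1254] roll -0.0001 at [ 0.451  -0.0616  0.3879] phi 1.648 tilt [-0.0018  0.0013 -1.    ] t 21.05 open 0.0682 F [-0.3 -0.2 -2.4] q6 -1.95
```

View pics/w4.png

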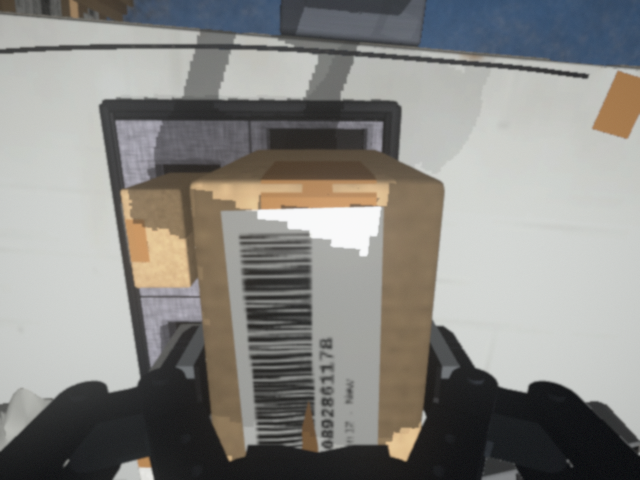

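The wrist view shows xl held straight at (320,310) over its pocket, whose far end shows at (320,137). I lower it now.

Call:
apply_moves(plan=[[0.055, 0.001, -0.001, 0.03, 0], [0.055, 0.001, -0.001, 0.06, 0], [0.055, 0.001, -0.001, 0.085, 0], [0.055, 0.001, -0.001, 0.097, 0], [0.055, 0.001, -0.001, 0.107, 0], [0.055, 0.001, -0.001, 0.117, 0], [0.055, 0.001, -0.001, 0.125, 0], [0.055, 0.001, -0.001, 0.125, 0], [0.085, 0.001, -0.001, 0.125, 0], [0.085, 0.001, -0.001, 0.125, 0], [0.085, 0.001, -0.001, 0.125, 0], [0.085, 0.001, -0.001, 0.125, 0]])

```text
t: 22.1
tool_pos: [0.4506, -0.0634, 0.2657]
tool_rot: [-0.121, 3.137, -0.002]
contact_force: [-0.1, 0.1, 0.2]
opening: 0.0849
grip_force: 0.0
```

Call:
apply_moves(plan=[[0.085, 0, 0, 0, 0], [0.085, 0, 0, -0.03, 0], [0.085, 0, 0, -0.06, 0], [0.085, 0, 0, -0.1, 0], [0.085, 0, 0, -0.14, 0], [0.085, 0, 0, -0.17, 0], [0.085, 0, 0, -0.17, 0], [0.085, 0, 0, -0.17, 0]])

```text
t: 22.77
tool_pos: [0.4502, -0.0632, 0.4373]
tool_rot: [-0.121, 3.134, -0.003]
contact_force: [0.9, -1.3, -0.3]
opening: 0.0849
grip_force: 0.0
```

```bash
python3 -c "
from h import *
p=top(.4498,-.0626,.129,r=.08)
from station import eyes
b=eyes.get_image('scene');cv2.imwrite('pics/sc5.png',b['img'])
"
```

```text
wrist (array([448. , -63.8]), 68.2, 125.4, np.float64(-1.495)) 15479 [ 0.4411 -0.0641  0.1303]
```

View pics/sc5.png

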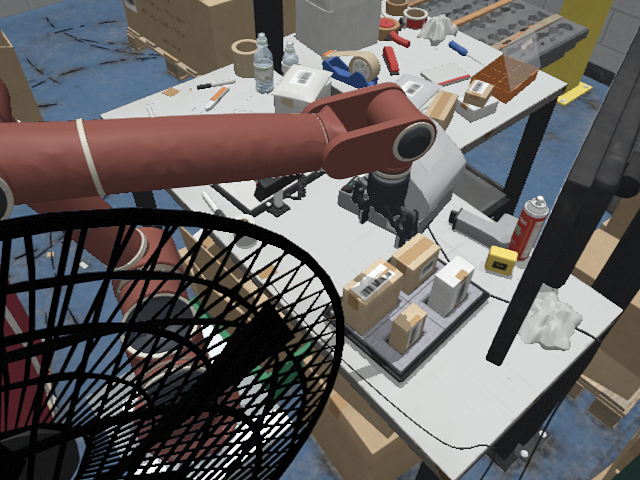

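The scene picture shows all four cartons upright in their pockets: xl (370,295), l (415,262), m (452,285) and s (407,328). The measured tops match fully seated heights, so I hand in.

```bash
python3 -c "
from station import ctrl
print(ctrl.finish_job())"
```

```text
the job is handed in; nothing more can be done
None
```

All four cartons are upright and fully down in their own pockets by my measurements, the long carton and label roll were never touched, and the job was handed in at about 23 s; no verdict came back.

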